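Sort the pump bushes, then hold the ball dish at the valve

ROBOT

A 6-joint arm with a two-finger parallel gripper is mounted at the origin on the work surface. World frame = base frame: x ahead of the robot, y to its left, z up, the work surface at z = 0. Lengths are in m, angles in rad, forces in N, time in s.
With the tool pointing down it reaches from about 0.15 to 0.775 m from the base axis. Payload 6.1 kg.
Tool frame: the origin (TCP) lies between the finger pads; the fingertips stand 19 mm ahead of it and the grasp point (between the pads) is the TCP; z points along the fingers, y is the line along which they close (so a half turn about z gives the same grasp; the last joint's range is limited). The gripper opens to 85 mm and grips with 20 to 120 N. Pads are 22 mm wide; open, the fingers measure 114 mm over their backs; the gripper's body (76 mm by 85 mm) begins 54 mm behind the grasp point. The pads swing forward as they close: fully open they stand 13 mm farther back than shut.
Start: joints at [-1.143, 0.126, -0.04, 1.405, 0, 1.571], TCP at [0.218, -0.478, 0.25] pointing down, gripper open.
Joint ranges: [-2.72, 2.72], [-0.95, 1.95], [-1.27, 1.35], [-1.78, 2.02], [-1.46, 1.47], [-3.14, 3.14]. Speed limits (rad/s): [2.39, 2.39, 3.01, 3.14, 3.14, 3.14].

INTERFACE

Orientations are given as a unit quaternion [w, x, y, z].
In Python, from workcell import arm gives the robot as it stands.
- The arm moves only by the tool move_arm, never from a script. Its argument "series" is a list that holds one entry, the list of rows, each a list of 7 numbers: the shift along the tool's x, y, z in cm, then the turn, a rotation vector about the tool's x, y, z in degrees, then the opening, from 0 (shut) to 1 (fully open). A call has 1 to 10 rows; each row is the pose to reach, as a shift and turn from the pose commanded when the call began, along the tool's axes at that moment; what a row does not reach only later rows make up. A row lasts 1/10 s, in which the tool goes at most 50 mm and 8.59 degrees, less where a joint would pass 70% of its speed; a pose out of reach is approached as far as the arm can. A call with a gripper value outside its range is refused whole. The fingers move at their own pace and stop on an object; "grip_force" is the grip in N (left out, the last holds). Time passes only in rows, so rows that repeat a pose let the fingers close. It gives the time, the measured TCP pose, the force, the opening and the grip force at its end, in the units of the state.
- arm.get_state(): the state, without advancing time (a new reading comes with each control period).
- arm.snapshot(name): name is "scene" or "top" or "wrist"; returns (picture, depth): 384x512x3 uint8, red, green, blue; 384x512 float32, m along the optical axis (not along the pixel's ray), 0 where there is no reading.
- arm.calibration(name): a dict with "fx", "fy", "cx", "cy" (pixels), "rvec" (rotation vector, rad) and "tvec" (3), from world to camera coordinates, as OpenCV has them. Camera axes: x right, y down, z forward; pixel columns grow to the right and rows downward; lengths in m; the calibration is good to about 2 mm. A picture is of the moment at which its call begins: read the wrist's pose just before it. calibration takes no time and is no camera call; for the wrist camera it gives the pose at the moment of the call.
- arm.finish_job(): hands the job in; it is judged then, once.
The state is a dict: "time": time; "qpos": joint angles; "qvel": joint speeds; "joint_efforts": joint torques, N m; "tool_pos": TCP position; "ee_rot": TCP orientation; "wrist_force": force on the tool from outside, world axes, zero at the start; "ft_torque": the same for the moment, N m; "opening": finger opening in m; "finger_force": force on a finger pad.
Only numpy, scipy, OpenCV 4.12 (cv2) and the standard library are available. Lean on these libraries where they do the work, as an engineer would, in place of code of your own. Each camera call takes 0.05 s, during which the arm holds its last target. There are 200 camera calls.

TASK

We are rebuilding a hand pump: first stand each of the two stray white plastic bushes upright in the row of the tray that already holds bushes of the same length. Then pick up the little dish with the loose steel ball, keep it level so that the ball stays in the middle and never rolls to the rim, turn it a quarter turn so that its pouring lip points to the right (seen from the robot) along the vise's jaws, and hold it just above the brass valve, on the valve's left side, with the end of the lip over the middle of the open mouth and the dish not touching the valve. Finish while still holding the dish there, still and level, so that I can roll the ball in once I have wiped the seat; leave everything else on the table where it is.

Things in the scene. Friction and masses are not known exactly. Their poses are not given: they have to be found in the camera images.
- stray_short_mid (a point): white plastic tube-shaped pivot bush, 12 mm bore, 22 mm in diameter, 30 mm long (the short length), standing upright; this point is at its centre, half-way up; z along its length. A stray to be put away; starts on the table.
- stray_long_mid (a point): white plastic tube-shaped pivot bush, 12 mm bore, 22 mm in diameter, 44 mm long (the long length), standing upright; this point is at its centre, half-way up; z along its length. A stray to be put away; starts on the table.
- tray_short_floor (a point): shallow dark steel parts tray for one row of short bushes, 240 x 56 mm outside, walls 2 mm thick, rim 17 mm above the table; does not move. This point is the middle of its inner floor, 4 mm above the table; x along the row, y across. Two short (30 mm) bushes already stand on its middle line at x = -90 mm and x = -50 mm; the rest of the row is free.
- tray_long_floor (a point): shallow dark steel parts tray for one row of long bushes, 240 x 56 mm outside, walls 2 mm thick, rim 17 mm above the table; does not move. This point is the middle of its inner floor, 4 mm above the table; x along the row, y across. Two long (44 mm) bushes already stand on its middle line at x = -90 mm and x = -50 mm; the rest of the row is free.
- dish_mid (a point): the loose ball dish, 110 g: round dished aluminium plate with an upright rim, 23 mm tall, with an open pouring lip at its +x side and two flat grip faces 26 mm wide on the rim at its +y and -y sides, 62 mm across (outside to outside, from 2 to 23 mm above its underside). This point is on its axis, 11.5 mm above its underside; x towards the lip, z up. It starts flat on the table with the lip pointing roughly away from the robot (world +x).
- dish_lip (a point): middle of the outer end of the dish's pouring lip, on the lip's floor: 46 mm from the dish's axis along the dish's +x and 10 mm above its underside; the lip is 27 mm wide and its underside is 8 mm above the dish's underside.
- ball_center (a point): centre of the loose steel ball, 20 mm in diameter, 33 g; it rolls freely on the dished floor (3.5 mm above the underside in the middle, rising gently to the rim) and comes to rest at the dish's centre. It touches the rim when it is 18 mm off centre.
- valve_mouth (a point): centre of the open top (bore 28 mm, outside 37 mm) of the brass check-valve body clamped upright in a small blue vise with a suction base; 130 mm above the table and the highest point of vise and valve; does not move. x across the jaws, away from the robot and from the vise's screw handle; y along the jaws, to the left seen from the robot; z up.
- dish: the same dish; origin at the centre of its underside, axes as above.
- stray_short: the stray short bush; origin at the centre of its underside.
- stray_long: the stray long bush; origin at the centre of its underside.
- vise: the vise with the valve; origin on the table directly below the valve's mouth, axes as the mouth's. The jaws are 70 mm wide (y), their top 102 mm above the table; the vise reaches 115 mm from the valve axis to -x, 80 mm to +x; a black suction lever near the table reaches 95 mm to +y, below 45 mm height.
- cap_nut_mid (a point): the valve's brass cap nut, hexagon 44 mm across, 34 mm tall, loose on the table; its centre. Leave alone.
- grease: white grease jar with red lid, 64 mm across, 60 mm tall, loose; origin at its underside. Leave alone.
- spanner: open-ended spanner lying on the table, about 180 mm long; origin on its underside. Leave alone.
- short_kept0_mid (a point): white plastic tube-shaped pivot bush, 12 mm bore, 22 mm in diameter, 30 mm long (the short length), standing upright; this point is at its centre, half-way up; z along its length. Already in its tray; leave alone.
- short_kept1_mid (a point): white plastic tube-shaped pivot bush, 12 mm bore, 22 mm in diameter, 30 mm long (the short length), standing upright; this point is at its centre, half-way up; z along its length. Already in its tray; leave alone.
- long_kept0_mid (a point): white plastic tube-shaped pivot bush, 12 mm bore, 22 mm in diameter, 44 mm long (the long length), standing upright; this point is at its centre, half-way up; z along its length. Already in its tray; leave alone.
- long_kept1_mid (a point): white plastic tube-shaped pivot bush, 12 mm bore, 22 mm in diameter, 44 mm long (the long length), standing upright; this point is at its centre, half-way up; z along its length. Already in its tray; leave alone.
Not all that is in view belongs to the job. Leave any green look-alike of the stray_long alone. What is shaped like the stray_short but brown is not meant.

How it is judged:
On the way, in this order (a step that is already met when the one before it is completed fails the run):
1. both stray bushes stand upright in the tray of their own length, let go (x of stray_short_mid in the frame of tray_short_floor between -0.112 and 0.112 m and y of stray_short_mid in the frame of tray_short_floor between -0.018 and 0.018 m and z of stray_short_mid in the frame of tray_short_floor below 0.018 m and angle between each of stray_short_mid, stray_long_mid's own z axis and vertical below 0.1 rad and contact force between the fingers and stray_short below 0.2 N and linear speed of each of stray_short, stray_long below 0.02 m/s and x of stray_long_mid in the frame of tray_long_floor between -0.112 and 0.112 m and y of stray_long_mid in the frame of tray_long_floor between -0.018 and 0.018 m and z of stray_long_mid in the frame of tray_long_floor below 0.025 m and contact force between the fingers and stray_long below 0.2 N), for 0.2 s.
2. the dish is lifted in the gripper, well clear of the table, with the ball in it (height (world z) of dish_mid above 0.06 m and contact force between the fingers and dish above 1 N and horizontal distance between ball_center and dish_mid below 0.016 m), for 0.2 s.
At the end, for the whole second after the job is handed in: Strays upright, let go, in the tray of their own length. Dish held still, level (0.08 rad), not touching vise or valve, ball within 8 mm of its middle; lip end within 12 mm sideways of the mouth's middle, 3 to 35 mm above it; dish on the mouth's left, lip along the jaws within 0.3 rad (all of step 1 and horizontal distance between dish_lip and valve_mouth below 0.012 m and z of dish_lip in the frame of valve_mouth between 0.003 and 0.035 m and y of dish_mid in the frame of valve_mouth above 0.025 m and angle between the x axis of dish_mid and the y axis of valve_mouth, either way round below 0.3 rad and angle between dish_mid's own z axis and vertical below 0.08 rad and horizontal distance between ball_center and dish_mid below 0.008 m and contact force between the fingers and dish above 1 N and contact force between dish and vise below 0.2 N and linear speed of dish below 0.02 m/s); the arm keeps its last pose, push and grip.
It fails at once if the ball rolls to the rim (more than 16 mm from the dish's middle) (horizontal distance between ball_center and dish_mid above 0.016 m).
It fails at once if the dish is tipped by more than 0.2 rad (angle between dish_mid's own z axis and vertical above 0.2 rad).
It fails at once if a bush already in its tray, the cap nut, grease jar or spanner is moved by more than 25 mm (distance of any of short_kept0_mid, short_kept1_mid, long_kept0_mid, long_kept1_mid, cap_nut_mid, grease, spanner from where it was at the start of the episode above 0.025 m).
It also fails if it takes over 72 s, if anything falls off the work surface, if the arm or the gripper's body presses on something with over 40 N, if the wrist force passes 120 N, or if a joint passes its speed limit or range.

## Working session

There is one attempt and no reset: what is moved stays moved. The work goes in short steps, Python scripts to look and compute and a tool call to move; the robot and the scene stay as the last step left them, time stands still between calls to the robot, and variables do not carry over. Pictures are saved under pics/ and viewed, at most 10 in all, crops included, and the job is handed in when it is done.

Besides the shell and the picture viewer there is one more tool, called after ">>>" by a JSON object that holds its "method" and its "body". move_arm: Moves the arm, as the interface text tells. Its arguments: {"type":"object","properties":{"series":{"type":"array"},"grip_force":{"type":"number"}},"required":["series"]}

```bash
mkdir -p pics; ls; cat > h.py <<'E'
import numpy as np, cv2
from workcell import arm
from scipy.spatial.transform import Rotation as R
def cal(n):
    c=arm.calibration(n); return c, R.from_rotvec(np.ravel(c['rvec'])).as_matrix(), np.ravel(c['tvec'])
def ray(c3,u,v):
    c,Rm,t=c3; d=Rm.T@np.array([(u-c['cx'])/c['fx'],(v-c['cy'])/c['fy'],1]); return -Rm.T@t,d
def onz(c3,u,v,z):
    o,d=ray(c3,u,v); return o+d*(z-o[2])/d[2]
def dep(c3,u,v,D):
    o,d=ray(c3,u,v); return o+d*D
def cloud(c3,D):
    v,u=np.mgrid[:D.shape[0],:D.shape[1]]; c,Rm,t=c3
    P=np.stack([(u-c['cx'])/c['fx']*D,(v-c['cy'])/c['fy']*D,D],-1); return (P-t)@Rm
def tri(c1,p1,c2,p2):
    o1,d1=ray(c1,*p1);o2,d2=ray(c2,*p2);A=np.stack([d1,-d2],1)
    s=np.linalg.lstsq(A,o2-o1,rcond=None)[0];a=o1+d1*s[0];b=o2+d2*s[1];return (a+b)/2,np.linalg.norm(a-b)
def proj(c3,P):
    c,Rm,t=c3;q=Rm@np.array(P)+t;return q[0]/q[2]*c['fx']+c['cx'],q[1]/q[2]*c['fy']+c['cy']
def tool(dw):  # world shift -> tool cm, and state
    s=arm.get_state(); Rm=R.from_quat(np.roll(s['ee_rot'],-1)).as_matrix(); return Rm.T@np.array(dw)*100
E
python3 - <<'E'
from h import *
for n in("top","scene"):
    c=cal(n); p,D=arm.snapshot(n); np.savez(f'{n}.npz',p=p,D=D)
    cv2.imwrite(f'pics/{n}0.png',cv2.resize(p[:,:,::-1],(800,600)))
    print(n,-c[1].T@c[2],c[0]['fx'],(D>0).mean())
s=arm.get_state();print(s)
E
```

```text
pics
top [ 0.41825006 -0.05114487  1.12310392] 433.355681011817 0.9959869384765625
scene [1.01401176 0.06921381 0.7021041 ] 382.4011126233927 0.995849609375
{'time': 0.1, 'qpos': array([-1.14299111e+00,  1.26311460e-01, -4.04945183e-02,  1.40535996e+00,
        1.71330545e-05,  1.57077671e+00]), 'qvel': array([ 0.00028604, -0.00179706,  0.00460812, -0.00185328,  0.001484  ,
       -0.00024297]), 'joint_efforts': array([-1.66491052e-03, -4.36905205e+01,  3.53605449e+01,  1.37016369e-02,
       -5.02524631e-05, -4.83526563e-06]), 'tool_pos': array([ 0.21768064, -0.47739267,  0.24961633]), 'ee_rot': array([-6.71018120e-04,  9.77207621e-01,  2.12284705e-01, -1.36989243e-04]), 'wrist_force': array([-0.19678925, -0.2915048 , -0.63702249]), 'ft_torque': array([0.03407112, 0.00956794, 0.02703958]), 'finger_force': 0.0, 'opening': 0.08552084245330632}
```

View pics/top0.png

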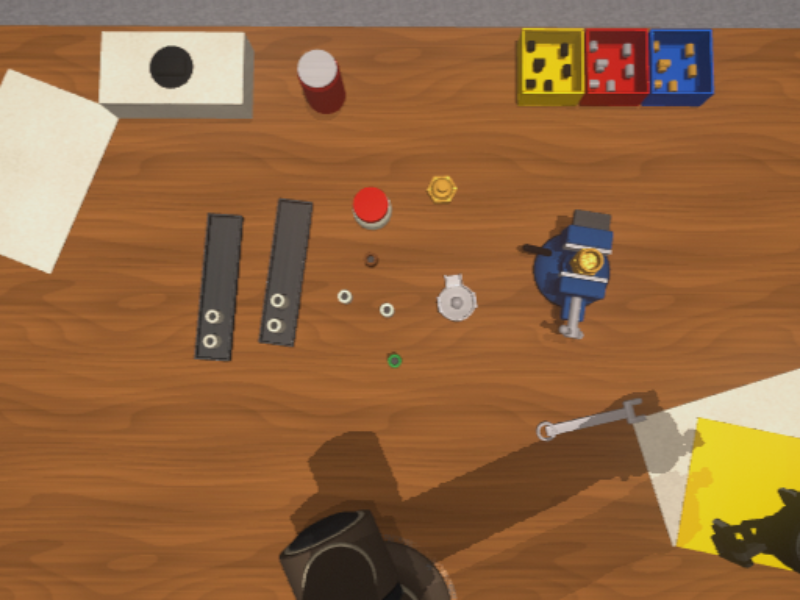

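View pics/scene0.png

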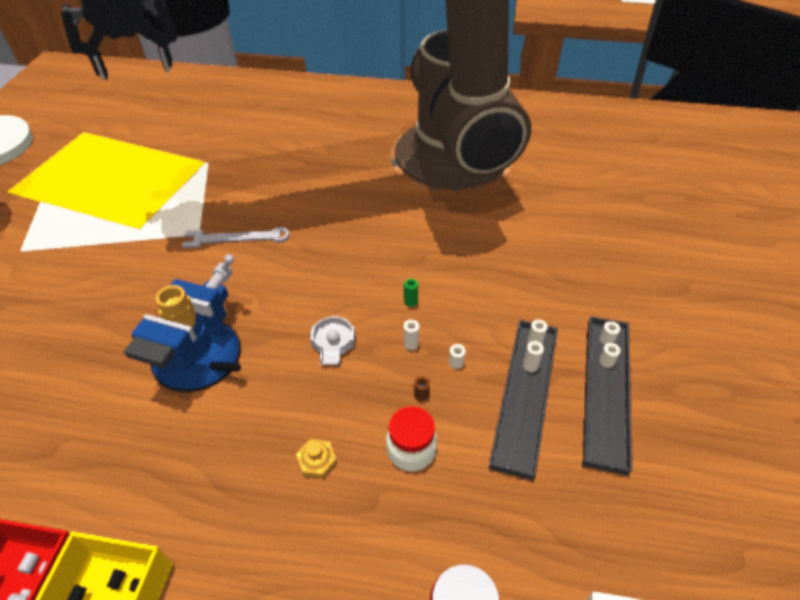

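The top view (800x600 px) shows the strays at (344,296) and (387,310), the trays around (285,270) and (220,287), and the dish at (457,303) with its lip at (453,281). The valve is at (588,261), with the green decoy at (394,361) and the brown one at (371,260). The scene view shows the left stray at (411,334) looking longer than the one at (457,356).

```bash
cat > m.py <<'E'
from h import *
def comps(n,mask,lo,hi,C):
    k,L,S,c=cv2.connectedComponentsWithStats(mask.astype(np.uint8))
    return [(c[i],S[i,4],C[L==i]) for i in range(1,k) if lo<S[i,4]<hi]
for n in("top","scene"):
    z=np.load(f'{n}.npz');p,D=z['p'].astype(int),z['D'];c=cal(n);C=cloud(c,D)
    H=cv2.cvtColor(z['p'],cv2.COLOR_RGB2HSV).astype(int)
    roi=(C[...,0]>.25)&(C[...,0]<.62)&(C[...,1]>-.45)&(C[...,1]<.42)
    print(n,'white')
    for m,a,P in comps(n,roi&(H[...,1]<50)&(H[...,2]>130)&(C[...,2]>.015)&(C[...,1]>0.0),8,600,C):
        h=np.percentile(P[:,2],90);T=P[P[:,2]>h-.006]
        print(m.round(1),a,'top h',h.round(4),'mid',((T.max(0)+T.min(0))/2).round(4), 'onz', onz(c,*m,h).round(4))
    print('trays')
    for m,a,P in comps(n,roi&(H[...,2]<95)&(H[...,1]<60)&(C[...,2]<.03)&(C[...,1]>.1),300,9999,C):
        r=cv2.minAreaRect(P[:,:2].astype(np.float32)); print(m.round(),a,r,np.percentile(P[:,2],[10,50,95]).round(4))
    print('brass')
    for m,a,P in comps(n,roi&(H[...,0]>15)&(H[...,0]<32)&(H[...,1]>120)&(H[...,2]>80)&(C[...,2]>.02),30,9999,C):
        h=np.percentile(P[:,2],95);T=P[P[:,2]>h-.005];r=cv2.minEnclosingCircle(T[:,:2].astype(np.float32)); print(m.round(),a,h.round(4),r)
    print('dish')
    for m,a,P in comps(n,roi&(H[...,1]<50)&(H[...,2]>90)&(C[...,2]>.002)&(C[...,1]<0.0)&(C[...,1]>-.16),60,9999,C):
        h=np.percentile(P[:,2],95);T=P[P[:,2]>h-.006]; r=cv2.minEnclosingCircle(T[:,:2].astype(np.float32)); print(m.round(),a,h.round(4),r,P[P[:,0].argmax()])
E
python3 m.py
```

```text
top white
[220.7 189.4] 38 top h 0.0346 mid [0.5059 0.0623 0.0323] onz [0.506  0.0616 0.0346]
[177.6 191.9] 45 top h 0.0517 mid [0.4979 0.1672 0.0501] onz [0.498  0.1665 0.0517]
[135.9 202. ] 43 top h 0.0375 mid [0.4733 0.2739 0.0364] onz [0.4731 0.2735 0.0375]
[175.6 207.9] 45 top h 0.0525 mid [0.4582 0.1711 0.0512] onz [0.4582 0.1703 0.0525]
[134.6 217.8] 47 top h 0.0384 mid [0.4331 0.2764 0.0364] onz [0.4335 0.2752 0.0384]
trays
[140. 186.] 1633 ((0.5122001767158508, 0.27125394344329834), (0.057446662336587906, 0.2175959348678589), 86.43798828125) [0.0033 0.0062 0.019 ]
[182. 181.] 1398 ((0.5259686708450317, 0.16366523504257202), (0.05685732513666153, 0.1948002278804779), 83.35763549804688) [0.003 0.006 0.019]
brass
[375. 167.] 282 0.1329 ((0.4897165894508362, -0.18913103640079498), 0.15549515187740326)
dish
[292. 191.] 501 0.0251 ((0.47179529070854187, -0.09358111768960953), 0.06842226535081863) [ 0.54378131 -0.11988191  0.00817567]
scene white
[342.2 219.6] 284 top h 0.0487 mid [0.4813 0.1691 0.0468] onz [0.494  0.1673 0.0487]
[265.8 212. ] 24 top h 0.0449 mid [0.4859 0.0019 0.0
[... 155 characters left out ...]
094 0.0624 0.0283] onz [0.5137 0.063  0.0305]
trays
[389. 253.] 1927 ((0.5123429298400879, 0.2714049220085144), (0.056497808545827866, 0.21889232099056244), 86.25791931152344) [0.0031 0.0048 0.0176]
[336. 250.] 1558 ((0.5260069966316223, 0.16487649083137512), (0.05434047430753708, 0.19444718956947327), 82.91299438476562) [0.0029 0.0045 0.0163]
brass
[112. 195.] 466 0.1302 ((0.5545065999031067, -0.3105693757534027), 0.018441949039697647)
dish
[212. 217.] 611 0.0231 ((0.5084185600280762, -0.12035074830055237), 0.038393497467041016) [ 0.54643414 -0.12495547  0.0175088 ]
[262. 213.] 96 0.0449 ((0.4865098297595978, -0.006169947795569897), 0.01046381052583456) [ 0.49689827 -0.00597776  0.02913084]
```

```bash
cat >> h.py <<'E'
def go(pos,psi):  # tool x at yaw psi deg, tool down -> shift cm, turn deg
    s=arm.get_state(); R0=R.from_quat(np.roll(s['ee_rot'],-1)); a=np.radians(psi)
    x=np.array([np.cos(a),np.sin(a),0]);z=np.array([0,0,-1.]);R1=R.from_matrix(np.stack([x,np.cross(z,x),z],1))
    print('shift',(R0.inv().apply(np.array(pos)-s['tool_pos'])*100).round(2),'turn',np.degrees((R0.inv()*R1).as_rotvec()).round(2),'t',round(s['time'],2),'tcp',s['tool_pos'].round(4),'q',s['qpos'].round(2),'F',s['wrist_force'].round(1),'op',round(s['opening'],4),'ff',round(s['finger_force'],1))
E
python3 -c "
from h import *
go([.50,.03,.22],90)
z=np.load('scene.npz');C=cloud(cal('scene'),z['D']);P=C.reshape(-1,3);P=P[(abs(P[:,0]-.218)<.09)&(abs(P[:,1]+.478)<.09)&(P[:,2]>.15)&(P[:,2]<.4)];print(np.percentile(P[:,2],[0,2,5,10]) if len(P) else 0)"
```

```text
shift [ 46.74 -34.45   3.01] turn [-7.000e-02 -5.000e-02 -6.549e+01] t 0.1 tcp [ 0.2177 -0.4774  0.2496] q [-1.14  0.13 -0.04  1.41  0.    1.57] F [-0.2 -0.3 -0.6] op 0.0855 ff 0.0
[0.24417557 0.25383919 0.26303796 0.2772549 ]
```

>>> {"method": "move_arm", "body": {"series": [[[46.7, -34.4, 3, 0, 0, -65.5, 0.6], [46.7, -34.4, 3, 0, 0, -65.5, 0.6], [46.7, -34.4, 3, 0, 0, -65.5, 0.6], [46.7, -34.4, 3, 0, 0, -65.5, 0.6], [46.7, -34.4, 3, 0, 0, -65.5, 0.6], [46.7, -34.4, 3, 0, 0, -65.5, 0.6], [46.7, -34.4, 3, 0, 0, -65.5, 0.6], [46.7, -34.4, 3, 0, 0, -65.5, 0.6], [46.7, -34.4, 3, 0, 0, -65.5, 0.6], [46.7, -34.4, 3, 0, 0, -65.5, 0.6]]], "grip_force": 30}}

```text
time: 1.1
tool_pos: [0.4611, -0.0393, 0.2242]
ee_rot: [0.0, 0.707, 0.707, -0.0]
wrist_force: [0.0, -1.3, 0.6]
opening: 0.0514
finger_force: 0.0
```

```bash
python3 -c "
from h import *
go([.50,.03,.22],90)"
```

```text
shift [6.93 3.89 0.42] turn [-0.    0.01  0.03] t 1.1 tcp [ 0.4611 -0.0393  0.2242] q [-0.09  0.01 -0.22  1.34 -0.    1.49] F [ 0.  -1.3  0.6] op 0.0514 ff 0.0
```

>>> {"method": "move_arm", "body": {"series": [[[4, 2.2, 0.2, 0, 0, 0, 0.6], [6.9, 3.9, 0.4, 0, 0, 0, 0.6], [6.9, 3.9, 0.4, 0, 0, 0, 0.6], [6.9, 3.9, 0.4, 0, 0, 0, 0.6]]]}}

```text
time: 1.5
tool_pos: [0.4995, 0.0282, 0.2198]
ee_rot: [-0.0, 0.706, 0.708, -0.001]
wrist_force: [0.1, -0.8, -0.0]
opening: 0.0512
finger_force: 0.0
```

```bash
cat > w.py <<'E'
from h import *
import sys
c=cal('wrist'); p,D=arm.snapshot('wrist'); np.savez('w.npz',p=p,D=D)
cv2.imwrite(f'pics/{sys.argv[1]}.png',p[:,:,::-1]); C=cloud(c,D)
H=cv2.cvtColor(p,cv2.COLOR_RGB2HSV).astype(int)
print('cam',(-c[1].T@c[2]).round(3))
M=((H[...,1]<60)&(H[...,2]>120)&(C[...,2]>.012)&(C[...,2]<.07)).astype(np.uint8)
k,L,S,m=cv2.connectedComponentsWithStats(M)
for i in range(1,k):
    if S[i,4]>150:
        P=C[L==i];h=np.percentile(P[:,2],90);T=P[abs(P[:,2]-h)<.005]
        r=cv2.minEnclosingCircle(T[:,:2].astype(np.float32))
        print(m[i].round(),S[i,4],'h',h.round(4),'ctr',np.round(r[0],4),'r',round(r[1],4),'bbox',((T.max(0)+T.min(0))/2).round(4))
go([.5,.03,.22],90)
E
python3 w.py w1
```

```text
cam [0.501 0.101 0.344]
[307.  16.] 183 h 0.0184 ctr [0.5595 0.1873] r 0.0713 bbox [0.5594 0.1874 0.0175]
[211.  29.] 646 h 0.0487 ctr [0.4597 0.1717] r 0.011 bbox [0.4596 0.1716 0.0471]
[252.  35.] 595 h 0.0489 ctr [0.4994 0.1669] r 0.0109 bbox [0.499  0.1668 0.047 ]
[238.  65.] 161 h 0.0184 ctr [0.4843 0.1422] r 0.0555 bbox [0.4843 0.1421 0.0173]
[260. 141.] 250 h 0.0309 ctr [0.5077 0.063 ] r 0.0108 bbox [0.5078 0.063  0.0294]
[371. 170.] 875 h 0.0374 ctr [0.6518 0.0203] r 0.0301 bbox [0.6455 0.0209 0.0371]
[240. 202.] 390 h 0.0447 ctr [ 0.4858 -0.0066] r 0.0112 bbox [ 0.4856 -0.0061  0.0427]
[256. 280.] 757 h 0.0235 ctr [ 0.5082 -0.1178] r 0.039 bbox [ 0.5083 -0.1195  0.0218]
[252. 279.] 176 h 0.0231 ctr [ 0.4994 -0.1194] r 0.0093 bbox [ 0.4996 -0.1189  0.0213]
shift [0.25 0.07 0.01] turn [-0.07  0.02  0.04] t 1.55 tcp [0.4993 0.0275 0.2201] q [ 0.06  0.08 -0.16  1.34 -0.    1.63] F [-0.   0.8 -0.1] op 0.0511 ff 0.0
```

View pics/w1.png

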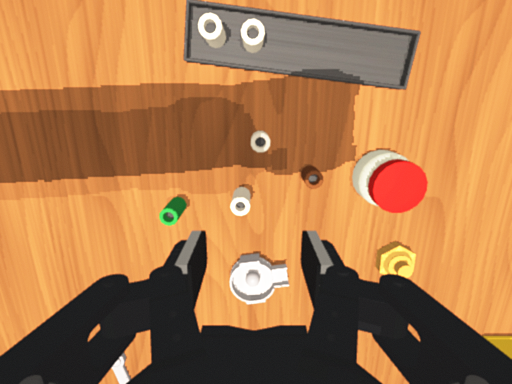

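The wrist view (512x384) shows the short stray at (260,141), the long one at (240,202), the dish at (252,279) with its lip to image right, and the long tray at top. The heights (31 and 45 mm) agree with the text. I'm picking the short one now.

>>> {"method": "move_arm", "body": {"series": [[[2, 0.5, 4, 0, 0, 0, 0.6], [3.5, 0.8, 8, 0, 0, 0, 0.6], [3.5, 0.8, 12, 0, 0, 0, 0.6], [3.5, 0.8, 15, 0, 0, 0, 0.6], [3.5, 0.8, 17, 0, 0, 0, 0.6], [3.5, 0.8, 18.5, 0, 0, 0, 0.6], [3.5, 0.8, 19.5, 0, 0, 0, 0.6], [3.5, 0.8, 19.9, 0, 0, 0, 0.6], [3.5, 0.8, 19.9, 0, 0, 0, 0.35], [3.5, 0.8, 19.9, 0, 0, 0, 0.25]]]}}

```text
time: 2.55
tool_pos: [0.5083, 0.0624, 0.0223]
ee_rot: [0.0, 0.707, 0.707, 0.001]
wrist_force: [-0.5, 0.5, -0.6]
opening: 0.0228
finger_force: 0.0
```

>>> {"method": "move_arm", "body": {"series": [[[0, 0, 0, 0, 0, 0, 0.1], [0, 0, 0, 0, 0, 0, 0.1], [0, 0, 0, 0, 0, 0, 0.1], [0, 0, 0, 0, 0, 0, 0.1]]]}}

```text
time: 2.95
tool_pos: [0.5085, 0.0626, 0.0224]
ee_rot: [0.001, 0.707, 0.707, 0.001]
wrist_force: [-1.1, -1.2, 6.3]
opening: 0.0212
finger_force: 29.7
```

>>> {"method": "move_arm", "body": {"series": [[[0, 0, -4, 0, 0, 0, 0.1], [2, 0.5, -8, 0, 0, 0, 0.1], [6, 1.5, -10, 0, 0, 0, 0.1], [10, 2.5, -10, 0, 0, 0, 0.1], [14, 3.5, -10, 0, 0, 0, 0.1], [17.5, 4.3, -10, 0, 0, 0, 0.1], [19.6, 4.8, -10, 0, 0, 0, 0.1], [20.6, 5, -9.5, 0, 0, 0, 0.1], [20.6, 5, -9, 0, 0, 0, 0.1], [20.6, 5, -9, 0, 0, 0, 0.1]]]}}

```text
time: 3.95
tool_pos: [0.5568, 0.2675, 0.11]
ee_rot: [-0.0, 0.707, 0.707, -0.001]
wrist_force: [-0.6, -0.3, -0.1]
opening: 0.0212
finger_force: 29.5
```

```bash
python3 w.py w2
```

```text
cam [0.559 0.34  0.234]
[ 91. 160.] 382 h 0.0182 ctr [0.4412 0.2856] r 0.0397 bbox [0.4411 0.2881 0.0173]
[ 93. 191.] 1033 h 0.0345 ctr [0.4347 0.2774] r 0.0114 bbox [0.4347 0.2772 0.0329]
[145. 194.] 882 h 0.0346 ctr [0.4743 0.275 ] r 0.0112 bbox [0.4742 0.2747 0.0327]
[331. 229.] 206 h 0.0182 ctr [0.6145 0.2489] r 0.03 bbox [0.6145 0.248  0.0173]
shift [-23.75  -5.7  -10.9 ] turn [-0.1   0.06 -0.04] t 4.0 tcp [0.557  0.2673 0.1106] q [ 0.45  0.33 -0.08  1.15 -0.    2.02] F [-0.  -0.1 -0.2] op 0.0208 ff 29.5
```

View pics/w2.png

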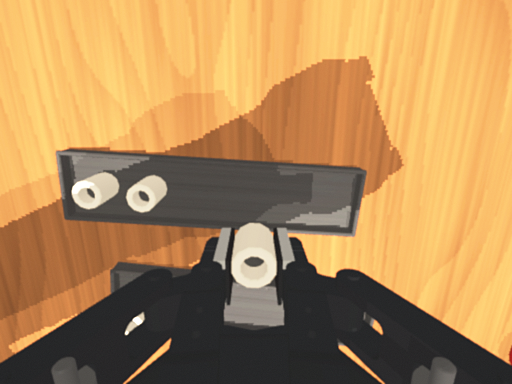

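The wrist view shows the bush held upright in the fingers (255,260) and the short tray with its kept bushes at (93,191) and (145,194). The place is confirmed, so I'm lowering it.

>>> {"method": "move_arm", "body": {"series": [[[0.2, 0.2, 3, 0, 0, 0, 0.1], [0.2, 0.2, 6, 0, 0, 0, 0.1], [0.2, 0.2, 7.5, 0, 0, 0, 0.1], [0.2, 0.2, 8.1, 0, 0, 0, 0.1], [0.2, 0.2, 8.4, 0, 0, 0, 0.1], [0.2, 0.2, 8.4, 0, 0, 0, 0.1], [0.2, 0.2, 8.4, 0, 0, 0, 0.1], [0.2, 0.2, 8.4, 0, 0, 0, 0.3], [0.2, 0.2, 8.4, 0, 0, 0, 0.4], [0.2, 0.2, 8.4, 0, 0, 0, 0.4]]]}}

```text
time: 5.0
tool_pos: [0.5599, 0.2707, 0.0279]
ee_rot: [0.0, 0.707, 0.707, 0.0]
wrist_force: [-0.1, -0.9, 1.2]
opening: 0.0341
finger_force: 0.0
```

```bash
python3 -c "
from h import *
go([.4858,-.0065,.028],90)"
```

```text
shift [-2.772e+01 -7.420e+00 -2.000e-02] turn [ 0.04 -0.02  0.02] t 5.0 tcp [0.5599 0.2707 0.0279] q [ 0.45  0.39 -0.2   0.99 -0.    2.02] F [-0.1 -0.9  1.2] op 0.0341 ff 0.0
```

>>> {"method": "move_arm", "body": {"series": [[[0, 0, -3, 0, 0, 0, 0.5], [0, 0, -7, 0, 0, 0, 0.5], [-2, -0.5, -9, 0, 0, 0, 0.5], [-6, -1.6, -9, 0, 0, 0, 0.5], [-10.5, -2.8, -9, 0, 0, 0, 0.5], [-15, -4, -9, 0, 0, 0, 0.5], [-19.5, -5.2, -9, 0, 0, 0, 0.5], [-24, -6.4, -9, 0, 0, 0, 0.5], [-27, -7.2, -8, 0, 0, 0, 0.5], [-27.7, -7.4, -6, 0, 0, 0, 0.5]]]}}

```text
time: 6.0
tool_pos: [0.4859, -0.0091, 0.0889]
ee_rot: [0.001, 0.708, 0.706, 0.001]
wrist_force: [0.2, -0.5, -0.1]
opening: 0.0424
finger_force: 0.0
```

```bash
python3 -c "
from h import *
go([.4858,-.0065,.03],90)"
```

```text
shift [ 0.26 -0.04  5.89] turn [ 0.2   0.04 -0.19] t 6.0 tcp [ 0.4859 -0.0091  0.0889] q [-0.02  0.1  -0.43  1.04 -0.    1.56] F [ 0.2 -0.5 -0.1] op 0.0424 ff 0.0
```

>>> {"method": "move_arm", "body": {"series": [[[0, 0, 1.5, 0, 0, 0, 0.5], [0, 0, 3.5, 0, 0, 0, 0.5], [0, 0, 5, 0, 0, 0, 0.5], [0, 0, 5.8, 0, 0, 0, 0.5], [0, 0, 5.8, 0, 0, 0, 0.4], [0, 0, 5.8, 0, 0, 0, 0.3], [0, 0, 5.8, 0, 0, 0, 0.1], [0, 0, 5.8, 0, 0, 0, 0.1], [0, 0, 5.8, 0, 0, 0, 0.1], [0, 0, 5.8, 0, 0, 0, 0.1]]]}}

```text
time: 7.0
tool_pos: [0.4864, -0.0064, 0.0303]
ee_rot: [0.001, 0.707, 0.707, 0.001]
wrist_force: [-0.6, 0.4, 5.7]
opening: 0.0208
finger_force: 29.5
```

```bash
python3 -c "
from h import *
go([.5833,.1563,.035],90)"
```

```text
shift [16.27  9.7  -0.46] turn [ 0.09 -0.    0.02] t 7.0 tcp [ 0.4864 -0.0064  0.0303] q [-0.01  0.15 -0.51  0.91  0.    1.56] F [-0.6  0.4  5.7] op 0.0208 ff 29.5
```

>>> {"method": "move_arm", "body": {"series": [[[0, 0, -3, 0, 0, 0, 0.1], [0, 0, -7, 0, 0, 0, 0.1], [2, 1.2, -9, 0, 0, 0, 0.1], [5.5, 3.3, -9, 0, 0, 0, 0.1], [9, 5.4, -9, 0, 0, 0, 0.1], [12.5, 7.5, -9, 0, 0, 0, 0.1], [15, 9, -9, 0, 0, 0, 0.1], [16.2, 9.7, -9, 0, 0, 0, 0.1], [16.2, 9.7, -8, 0, 0, 0, 0.1], [16.2, 9.7, -8, 0, 0, 0, 0.1]]]}}

```text
time: 8.0
tool_pos: [0.5812, 0.1547, 0.1074]
ee_rot: [-0.001, 0.707, 0.707, -0.002]
wrist_force: [-1.5, 0.7, -0.1]
opening: 0.0212
finger_force: 29.4
```

```bash
python3 w.py w3; python3 -c "
from h import *
go([.5833,.1563,.035],90)"
```

```text
cam [0.583 0.227 0.231]
[317.  12.] 528 h 0.0183 ctr [0.6088 0.2763] r 0.0389 bbox [0.6098 0.2764 0.0171]
[26. 25.] 1812 h 0.0345 ctr [0.4349 0.2776] r 0.0119 bbox [0.4356 0.2768 0.0329]
[87. 29.] 1617 h 0.0347 ctr [0.4747 0.2748] r 0.0116 bbox [0.475  0.2743 0.0332]
[222.  35.] 1230 h 0.0347 ctr [0.5618 0.271 ] r 0.0111 bbox [0.562  0.271  0.0331]
[137.  78.] 1214 h 0.0182 ctr [0.4992 0.2449] r 0.0952 bbox [0.4992 0.2457 0.0168]
[ 84. 185.] 1556 h 0.0484 ctr [0.4603 0.1718] r 0.0112 bbox [0.4601 0.1719 0.0466]
[139. 192.] 1271 h 0.0484 ctr [0.4992 0.1674] r 0.0113 bbox [0.4996 0.1676 0.0467]
[331. 233.] 209 h 0.0181 ctr [0.6389 0.1351] r 0.0298 bbox [0.6385 0.1328 0.0173]
shift [-12.45  -8.15 -11.15] turn [-0.16  0.06 -0.03] t 8.05 tcp [0.5813 0.1544 0.1081] q [ 0.26  0.31 -0.13  1.14 -0.    1.83] F [ 0.2 -0.3  0.2] op 0.0215 ff 29.4
shift [0.2  0.22 7.31] turn [-0.16  0.06 -0.03] t 8.05 tcp [0.5813 0.1544 0.1081] q [ 0.26  0.31 -0.13  1.14 -0.    1.83] F [ 0.2 -0.3  0.2] op 0.0215 ff 29.4
```

>>> {"method": "move_arm", "body": {"series": [[[0.2, 0.2, 2, 0, 0, 0, 0.1], [0.2, 0.2, 4.5, 0, 0, 0, 0.1], [0.2, 0.2, 6.3, 0, 0, 0, 0.1], [0.2, 0.2, 7, 0, 0, 0, 0.1], [0.2, 0.2, 7.3, 0, 0, 0, 0.1], [0.2, 0.2, 7.4, 0, 0, 0, 0.1], [0.2, 0.2, 7.4, 0, 0, 0, 0.1], [0.2, 0.2, 7.4, 0, 0, 0, 0.3], [0.2, 0.2, 7.4, 0, 0, 0, 0.4], [0.2, 0.2, 7.4, 0, 0, 0, 0.4]]]}}

```text
time: 9.05
tool_pos: [0.5849, 0.1577, 0.0359]
ee_rot: [0.0, 0.707, 0.707, 0.0]
wrist_force: [0.3, 1.0, -0.5]
opening: 0.0345
finger_force: 0.0
```

```bash
python3 -c "
from h import *
go([.46,-.11,.2],180)"
```

```text
shift [-26.77 -12.49 -16.42] turn [ 4.000e-02  2.000e-02 -8.998e+01] t 9.05 tcp [0.5849 0.1577 0.0359] q [ 0.26  0.35 -0.23  0.99 -0.    1.83] F [ 0.3  1.  -0.5] op 0.0345 ff 0.0
```

>>> {"method": "move_arm", "body": {"series": [[[0, 0, -4, 0, 0, 0, 0.5], [0, 0, -8, 0, 0, 0, 0.7], [-2, 0, -12, 0, 0, -8, 1], [-6, 0, -16, 0, 0, -16, 1], [-10, -0.5, -18.4, 0, 0, -24, 1], [-14, -0.7, -18.4, 0, 0, -32, 1], [-18, -1, -18.4, 0, 0, -40, 1], [-22, -1.2, -18.4, 0, 0, -48, 1], [-26, -1.5, -18.4, 0, 0, -56, 1], [-27.8, -1.5, -18.4, 0, 0, -64, 1]]]}}

```text
time: 10.05
tool_pos: [0.5692, -0.1233, 0.2197]
ee_rot: [0.0, 0.223, 0.975, -0.0]
wrist_force: [0.7, 0.6, 0.9]
opening: 0.0856
finger_force: 0.0
```

```bash
python3 -c "
from h import *
go([.57,-.12,.22],180)"
```

```text
shift [ 0.08  0.33 -0.03] turn [-4.000e-02  2.000e-02 -2.581e+01] t 10.05 tcp [ 0.5692 -0.1233  0.2197] q [-0.21  0.24  0.03  1.36 -0.    0.24] F [0.7 0.6 0.9] op 0.0856 ff 0.0
```

>>> {"method": "move_arm", "body": {"series": [[[0, 0.1, 0, 0, 0, -8, 1], [0, 0.1, 0, 0, 0, -16, 1], [0, 0.1, 0, 0, 0, -23, 1], [0, 0.1, 0, 0, 0, -25.8, 1], [0, 0.1, 0, 0, 0, -25.8, 1], [0, 0.1, 0, 0, 0, -25.8, 1]]]}}

```text
time: 10.65
tool_pos: [0.5702, -0.1195, 0.2196]
ee_rot: [0.0, 0.002, 1.0, -0.0]
wrist_force: [0.5, 0.2, -0.3]
opening: 0.0851
finger_force: 0.0
```

```bash
python3 w.py w4; python3 - <<'E'
from h import *
z=np.load('w.npz');c=cal('wrist');C=cloud(c,z['D']);P=C.reshape(-1,3)
T=P[(P[:,2]>.0185)&(P[:,2]<.026)&(np.hypot(P[:,0]-.5,P[:,1]+.12)<.06)]
print('rim',len(T),T.min(0),T.max(0))
A=P[(P[:,2]>.005)&(P[:,2]<.026)&(np.hypot(P[:,0]-.5,P[:,1]+.12)<.07)]
print('all',A.min(0),A.max(0)); L=A[A[:,0]>A[:,0].max()-.004]; print('lip',L.mean(0),L.min(0)[1],L.max(0)[1])
B=P[(P[:,2]>.1)&(P[:,2]<.14)];print('tall',len(B))
E
```

```text
cam [ 0.499 -0.119  0.343]
[252. 106.] 582 h 0.024 ctr [ 0.5075 -0.1207] r 0.038 bbox [ 0.5074 -0.1202  0.022 ]
[507. 106.] 184 h 0.0238 ctr [0.5005 0.1605] r 0.0088 bbox [0.5005 0.1592 0.0227]
[253. 106.] 266 h 0.0232 ctr [ 0.499  -0.1204] r 0.0091 bbox [ 0.4993 -0.1204  0.0217]
[494. 185.] 703 h 0.0479 ctr [0.5865 0.1555] r 0.0112 bbox [0.5861 0.154  0.0463]
[359. 221.] 755 h 0.0378 ctr [0.643  0.0161] r 0.0287 bbox [0.6368 0.0161 0.0374]
shift [ 7.09 14.91 -0.05] turn [ 0.    0.   89.75] t 10.7 tcp [ 0.5702 -0.1194  0.2195] q [-0.21  0.24  0.03  1.36  0.   -0.2 ] F [ 0.3  1.2 -0.5] op 0.0853 ff 0.0
rim 681 [ 0.46986001 -0.15217177  0.01851794] [ 0.54731553 -0.08832849  0.02524349]
all [ 0.46986001 -0.15217177  0.00500073] [ 0.54731553 -0.08832849  0.02524349]
lip [ 0.54467772 -0.12063431  0.0123756 ] -0.12696809160737985 -0.10961659278746855
tall 7835
```

View pics/w4.png

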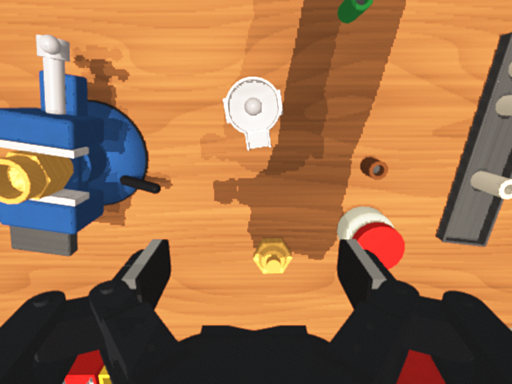

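The wrist view shows the dish at (253,106) with the ball in its middle. Its lip end is at about (259,148), so it is turned slightly towards +y. The valve is at (20,180), and the long bush stands in its tray at (494,185). I'm measuring the lip direction and the mouth next.

```bash
python3 - <<'E'
from h import *
z=np.load('w.npz');c=cal('wrist');p=z['p']
H=cv2.cvtColor(p,cv2.COLOR_RGB2HSV);m=((H[...,1]<60)&(H[...,2]>110)).astype(np.uint8)
m[:60]=0;m[160:]=0;m[:,:210]=0;m[:,300:]=0
v,u=np.nonzero(m)
P=np.array([onz(c,a,b,.017) for a,b in zip(u,v)])
ctr=np.array([.499,-.1204]);d=P[:,:2]-ctr;r=np.hypot(*d.T)
for lo in(.036,.039,.042):
    s=(r>lo)&(r<.06)&(d[:,0]>0); print(lo,s.sum(),np.degrees(np.arctan2(d[s,1].mean(),d[s,0].mean())).round(1),d[s,0].max().round(4),d[s,1].min().round(4),d[s,1].max().round(4))
s=d[:,0]<.02; print('body y',P[s,1].min(),P[s,1].max(),'x min',P[:,0].min())
# mouth, scene + top depth
for n in("top","scene"):
    z=np.load(f'{n}.npz');c=cal(n);C=cloud(c,z['D']);H=cv2.cvtColor(z['p'],cv2.COLOR_RGB2HSV)
    s=(C[...,2]>.124)&(C[...,2]<.14)&(abs(C[...,0]-.555)<.04)&(abs(C[...,1]+.31)<.05)
    T=C[s];print(n,len(T),cv2.minEnclosingCircle(T[:,:2].astype(np.float32)),((T.max(0)+T.min(0))/2).round(4),np.median(T[:,2]))
    k=(C[...,2]>.095)&(C[...,2]<.108)&(abs(C[...,0]-.555)<.08)&(abs(C[...,1]+.31)<.06); r=cv2.minAreaRect(C[k][:,:2].astype(np.float32));print('jaws',r)
E
```

```text
0.036 226 8.4 0.0475 -0.0077 0.0198
0.039 157 8.3 0.0475 -0.0077 0.0198
0.042 90 8.4 0.0475 -0.0066 0.0198
body y -0.1527456978853068 -0.08778921874669197 x min 0.4694097127129582
top 104 ((0.5533669590950012, -0.31137001514434814), 0.018771257251501083) [ 0.553  -0.3116  0.13  ] 0.13075048164123215
jaws ((0.567864716053009, -0.3135853409767151), (0.0709855705499649, 0.13166671991348267), 81.33519744873047)
scene 141 ((0.553673505783081, -0.3109283149242401), 0.019137591123580933) [ 0.5544 -0.3106  0.1279] 0.12868041853815412
jaws ((0.5687158703804016, -0.3128148913383484), (0.07061900943517685, 0.13127028942108154), 80.2049331665039)
```

```bash
python3 -c "
from h import *
go([.499,-.1203,.06],188.4)"
```

```text
shift [ 7.12 -0.12 15.95] turn [-0.    0.   -8.65] t 10.7 tcp [ 0.5702 -0.1194  0.2195] q [-0.21  0.24  0.03  1.36  0.   -0.2 ] F [ 0.3  1.2 -0.5] op 0.0853 ff 0.0
```

>>> {"method": "move_arm", "body": {"series": [[[2, 0, 3, 0, 0, -3, 1], [5, -0.1, 7, 0, 0, -6, 1], [7.1, -0.1, 11, 0, 0, -8.6, 1], [7.1, -0.1, 14, 0, 0, -8.6, 1], [7.1, -0.1, 15.5, 0, 0, -8.6, 1], [7.1, -0.1, 16, 0, 0, -8.6, 1], [7.1, -0.1, 16, 0, 0, -8.6, 1], [7.1, -0.1, 16, 0, 0, -8.6, 1]]]}}

```text
time: 11.5
tool_pos: [0.5001, -0.1204, 0.0605]
ee_rot: [0.001, -0.073, 0.997, -0.0]
wrist_force: [0.3, 0.1, 0.0]
opening: 0.0853
finger_force: 0.0
```

```bash
python3 w.py w5; python3 - <<'E'
from h import *
go([.499,-.1203,.015],188.4)
z=np.load('w.npz');c=cal('wrist');p=z['p']
print('ball predicted px',proj(c,[.499,-.1204,.0135]),'flats',[proj(c,[.499-s*.031*np.sin(.147),-.1203+s*.031*np.cos(.147),.023]) for s in(1,-1)])
s=arm.get_state();Rm=R.from_quat(np.roll(s['ee_rot'],-1)).as_matrix()
C=cloud(c,z['D']).reshape(-1,3);L=(C-s['tool_pos'])@Rm
for sg in(1,-1):
    k=(L[:,1]*sg>.03)&(L[:,1]*sg<.06)&(abs(L[:,0])<.016)&(L[:,2]>-.05)&(L[:,2]<.03); print(sg,k.sum(),L[k].min(0).round(4),L[k].max(0).round(4))
E
```

```text
cam [ 0.429 -0.131  0.184]
[255. 223.] 2223 h 0.0237 ctr [ 0.5081 -0.1204] r 0.0391 bbox [ 0.5079 -0.1203  0.0219]
[255. 220.] 745 h 0.0232 ctr [ 0.4987 -0.1205] r 0.0093 bbox [ 0.4987 -0.1204  0.0214]
shift [ -2.21  14.87 -15.94] turn [6.000e-02 1.200e-01 9.841e+01] t 11.55 tcp [ 0.5002 -0.1205  0.0607] q [-0.24  0.18 -0.41  0.99 -0.   -0.38] F [-0.5 -0.2 -0.1] op 0.0856 ff 0.0
shift [0.13 0.04 4.57] turn [-0.05  0.11  0.01] t 11.55 tcp [ 0.5002 -0.1205  0.0607] q [-0.24  0.18 -0.41  0.99 -0.   -0.38] F [-0.5 -0.2 -0.1] op 0.0856 ff 0.0
ball predicted px (np.float64(254.4788607414808), np.float64(218.6752177520402)) flats [(np.float64(305.10512671581375), np.float64(224.61402656932782)), (np.float64(204.25907386260909), np.float64(224.58855141153907))]
1 5143 [-0.0138  0.0363 -0.05  ] [0.0129 0.06   0.0068]
-1 5007 [-0.0137 -0.06   -0.05  ] [ 0.0132 -0.0373  0.0062]
```

View pics/w5.png

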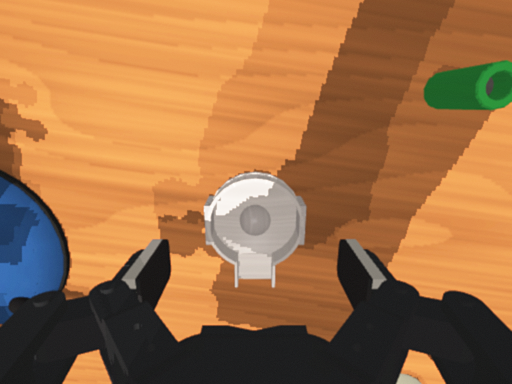

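The wrist view shows the dish at (255,222), centred and square between the open fingers at (165,250) and (340,250), with the lip pointing down in the image. I'm descending and closing gently.

>>> {"method": "move_arm", "body": {"series": [[[0.1, 0, 1.5, 0, 0, 0, 1], [0.1, 0, 3, 0, 0, 0, 1], [0.1, 0, 4, 0, 0, 0, 1], [0.1, 0, 4.4, 0, 0, 0, 1], [0.1, 0, 4.5, 0, 0, 0, 0.9], [0.1, 0, 4.5, 0, 0, 0, 0.85], [0.1, 0, 4.5, 0, 0, 0, 0.8], [0.1, 0, 4.5, 0, 0, 0, 0.78], [0.1, 0, 4.5, 0, 0, 0, 0.77], [0.1, 0, 4.5, 0, 0, 0, 0.76]]]}}

```text
time: 12.55
tool_pos: [0.4983, -0.1205, 0.0147]
ee_rot: [0.0, -0.073, 0.997, -0.0]
wrist_force: [-0.6, -0.6, 0.2]
opening: 0.0649
finger_force: 0.0
```

>>> {"method": "move_arm", "body": {"series": [[[0, 0, 0, 0, 0, 0, 0.75], [0, 0, 0, 0, 0, 0, 0.74], [0, 0, 0, 0, 0, 0, 0.73], [0, 0, 0, 0, 0, 0, 0.72], [0, 0, 0, 0, 0, 0, 0.71], [0, 0, 0, 0, 0, 0, 0.7], [0, 0, 0, 0, 0, 0, 0.65], [0, 0, 0, 0, 0, 0, 0.6], [0, 0, 0, 0, 0, 0, 0.6], [0, 0, 0, 0, 0, 0, 0.6]]]}}

```text
time: 13.55
tool_pos: [0.4983, -0.1204, 0.0147]
ee_rot: [0.0, -0.073, 0.997, 0.0]
wrist_force: [-0.7, 1.6, 5.1]
opening: 0.0614
finger_force: 33.6
```

```bash
cat > b.py <<'E'
from h import *
# ball vs dish in the tool frame, and finger/dish check
c=cal('wrist');p,D=arm.snapshot('wrist');np.savez('w.npz',p=p,D=D)
s=arm.get_state();Rm=R.from_quat(np.roll(s['ee_rot'],-1)).as_matrix()
L=(cloud(c,D)-s['tool_pos'])@Rm
k=(abs(L[...,1])<.022)&(abs(L[...,0])<.022)&(abs(L[...,2])<.03)
v,u=np.nonzero(k);Z=L[k];i=Z[:,2].argmin();
T=Z[Z[:,2]<np.percentile(Z[:,2],5)+.004]; print('ball-ish top (tool)',T.mean(0).round(4),len(T),'zrange',Z[:,2].min().round(4),Z[:,2].max().round(4))
k=(L[...,0]<-.036)&(L[...,0]>-.06)&(abs(L[...,1])<.02)&(L[...,2]>-.02)&(L[...,2]<.025)
print('lip',L[k].mean(0).round(4) if k.any() else None, L[k].min(0).round(4) if k.any() else None)
go([.5615,-.2657,.17],80)
E
python3 b.py
```

```text
ball-ish top (tool) [ 0.0006  0.0001 -0.0071] 1192 zrange -0.0103 0.0156
lip [-0.0422 -0.      0.006 ] [-0.0526 -0.0199 -0.0042]
shift [ -4.13 -15.3  -15.53] turn [2.0000e-02 1.0000e-02 1.0841e+02] t 13.6 tcp [ 0.4983 -0.1204  0.0147] q [-0.24  0.21 -0.47  0.89  0.   -0.38] F [-1.9  1.3  5.7] op 0.0613 ff 33.6
```

>>> {"method": "move_arm", "body": {"series": [[[0, 0, -0.1, 0, 0, 0, 0.6], [0, 0, -0.4, 0, 0, 0, 0.6], [0, 0, -0.9, 0, 0, 0, 0.6], [0, 0, -1.6, 0, 0, 0, 0.6], [0, 0, -2.4, 0, 0, 0, 0.6], [0, 0, -3.2, 0, 0, 0, 0.6], [0, 0, -3.9, 0, 0, 0, 0.6], [0, 0, -4.4, 0, 0, 0, 0.6], [0, 0, -4.7, 0, 0, 0, 0.6], [0, 0, -4.8, 0, 0, 0, 0.6]]], "grip_force": 40}}

```text
time: 14.6
tool_pos: [0.4984, -0.1205, 0.0629]
ee_rot: [0.0, -0.073, 0.997, -0.0]
wrist_force: [-0.4, 0.1, -1.5]
opening: 0.0616
finger_force: 43.7
```

```bash
python3 b.py
```

```text
ball-ish top (tool) [ 0.0006  0.0005 -0.0072] 1158 zrange -0.0103 0.0118
lip [-0.0409 -0.0004  0.0043] [-0.0474 -0.012  -0.0038]
shift [ -4.13 -15.3  -10.73] turn [1.0000e-02 1.0000e-02 1.0841e+02] t 14.65 tcp [ 0.4983 -0.1204  0.0627] q [-0.24  0.17 -0.41  0.99  0.   -0.38] F [-0.1  0.7 -1.9] op 0.0611 ff 43.7
```

>>> {"method": "move_arm", "body": {"series": [[[0, 0, -0.2, 0, 0, 0, 0.6], [0, 0, -0.8, 0, 0, 0, 0.6], [0, 0, -2, 0, 0, 0, 0.6], [0, 0, -3.6, 0, 0, 0, 0.6], [0, 0, -5.4, 0, 0, 0, 0.6], [0, 0, -7.2, 0, 0, 0, 0.6], [0, 0, -8.8, 0, 0, 0, 0.6], [0, 0, -10, 0, 0, 0, 0.6], [0, 0, -10.5, 0, 0, 0, 0.6], [0, 0, -10.7, 0, 0, 0, 0.6]]]}}

```text
time: 15.65
tool_pos: [0.4984, -0.1205, 0.1701]
ee_rot: [0.0, -0.073, 0.997, -0.0]
wrist_force: [0.5, 0.2, -3.0]
opening: 0.0612
finger_force: 43.8
```

>>> {"method": "move_arm", "body": {"series": [[[0, 0, 0, 0, 0, 0.5, 0.6], [0, 0, 0, 0, 0, 2, 0.6], [0, 0, 0, 0, 0, 4.5, 0.6], [0, 0, 0, 0, 0, 8, 0.6], [0, 0, 0, 0, 0, 12, 0.6], [0, 0, 0, 0, 0, 16, 0.6], [0, 0, 0, 0, 0, 20, 0.6], [0, 0, 0, 0, 0, 24, 0.6], [0, 0, 0, 0, 0, 28, 0.6], [0, 0, 0, 0, 0, 32, 0.6]]]}}

```text
time: 16.65
tool_pos: [0.4978, -0.1203, 0.1686]
ee_rot: [-0.001, 0.206, 0.978, 0.0]
wrist_force: [0.2, 0.2, -1.4]
opening: 0.0608
finger_force: 43.8
```

```bash
python3 b.py
```

```text
ball-ish top (tool) [ 0.0003 -0.0002 -0.007 ] 1178 zrange -0.0104 0.0118
lip [-0.0408  0.0005  0.0045] [-0.0471 -0.0115 -0.004 ]
shift [-11.72 -10.7   -0.15] turn [-7.000e-02 -6.000e-02  7.604e+01] t 16.7 tcp [ 0.4978 -0.1203  0.1686] q [-0.24  0.12 -0.23  1.23  0.    0.18] F [ 0.5 -0.5 -1.6] op 0.0614 ff 43.8
```

Rotating on the spot works well. I'll continue with the remaining 76°.

>>> {"method": "move_arm", "body": {"series": [[[0, 0, 0, 0, 0, 2, 0.6], [0, 0, 0, 0, 0, 5, 0.6], [0, 0, 0, 0, 0, 9, 0.6], [0, 0, 0, 0, 0, 14, 0.6], [0, 0, 0, 0, 0, 19, 0.6], [0, 0, 0, 0, 0, 24, 0.6], [0, 0, 0, 0, 0, 29, 0.6], [0, 0, 0, 0, 0, 34, 0.6], [0, 0, 0, 0, 0, 38, 0.6], [0, 0, 0, 0, 0, 41, 0.6]]]}}

```text
time: 17.7
tool_pos: [0.4979, -0.1203, 0.1688]
ee_rot: [-0.001, 0.535, 0.845, -0.0]
wrist_force: [0.4, -0.2, -2.0]
opening: 0.0609
finger_force: 43.8
```

>>> {"method": "move_arm", "body": {"series": [[[0, 0, 0, 0, 0, 3, 0.6], [0, 0, 0, 0, 0, 7, 0.6], [0, 0, 0, 0, 0, 12, 0.6], [0, 0, 0, 0, 0, 17, 0.6], [0, 0, 0, 0, 0, 22, 0.6], [0, 0, 0, 0, 0, 27, 0.6], [0, 0, 0, 0, 0, 31, 0.6], [0, 0, 0, 0, 0, 34, 0.6], [0, 0, 0, 0, 0, 35, 0.6], [0, 0, 0, 0, 0, 35, 0.6]]]}}

```text
time: 18.7
tool_pos: [0.498, -0.1204, 0.1691]
ee_rot: [-0.0, 0.763, 0.646, -0.0]
wrist_force: [1.0, -0.4, -1.6]
opening: 0.0614
finger_force: 43.8
```

```bash
python3 b.py
```

```text
ball-ish top (tool) [-0.0008 -0.0008 -0.0069] 1197 zrange -0.01 0.0117
lip [-0.0401  0.0014  0.0046] [-0.0455 -0.0102  0.001 ]
shift [-13.28   8.66  -0.09] turn [-0.03 -0.    0.48] t 18.75 tcp [ 0.4981 -0.1204  0.1691] q [-0.24  0.11 -0.23  1.23  0.    1.5 ] F [-0.4  0.2 -1.3] op 0.0613 ff 43.8
```

>>> {"method": "move_arm", "body": {"series": [[[-0.04, 0.02, 0, 0, 0, 0, 0.6], [-0.15, 0.1, 0, 0, 0, 0, 0.6], [-0.33, 0.21, 0, 0, 0, 0, 0.6], [-0.57, 0.37, 0, 0, 0, 0, 0.6], [-0.89, 0.58, 0, 0, 0, 0, 0.6], [-1.26, 0.83, 0, 0, 0, 0, 0.6], [-1.7, 1.11, 0, 0, 0, 0, 0.6], [-2.19, 1.44, 0, 0, 0, 0, 0.6], [-2.74, 1.79, 0, 0, 0, 0, 0.6], [-3.33, 2.18, 0, 0, 0, 0, 0.6]]]}}

```text
time: 19.75
tool_pos: [0.5144, -0.1575, 0.1695]
ee_rot: [0.0, 0.764, 0.646, 0.0]
wrist_force: [0.8, 0.4, -1.6]
opening: 0.0615
finger_force: 43.8
```

>>> {"method": "move_arm", "body": {"series": [[[-0.62, 0.41, 0, 0, 0, 0, 0.6], [-1.27, 0.83, 0, 0, 0, 0, 0.6], [-1.94, 1.27, 0, 0, 0, 0, 0.6], [-2.63, 1.72, 0, 0, 0, 0, 0.6], [-3.33, 2.18, 0, 0, 0, 0, 0.6], [-4.02, 2.63, 0, 0, 0, 0, 0.6], [-4.71, 3.08, 0, 0, 0, 0, 0.6], [-5.38, 3.52, 0, 0, 0, 0, 0.6], [-6.03, 3.94, 0, 0, 0, 0, 0.6], [-6.65, 4.35, 0, 0, 0, 0, 0.6]]]}}

```text
time: 20.75
tool_pos: [0.5462, -0.2303, 0.1694]
ee_rot: [-0.0, 0.764, 0.646, -0.0]
wrist_force: [-0.6, -0.1, -1.7]
opening: 0.0608
finger_force: 43.8
```

>>> {"method": "move_arm", "body": {"series": [[[-0.59, 0.39, 0, 0, 0, 0, 0.6], [-1.14, 0.74, 0, 0, 0, 0, 0.6], [-1.63, 1.07, 0, 0, 0, 0, 0.6], [-2.07, 1.35, 0, 0, 0, 0, 0.6], [-2.44, 1.6, 0, 0, 0, 0, 0.6], [-2.76, 1.81, 0, 0, 0, 0, 0.6], [-3, 1.97, 0, 0, 0, 0, 0.6], [-3.18, 2.08, 0, 0, 0, 0, 0.6], [-3.29, 2.16, 0, 0, 0, 0, 0.6], [-3.33, 2.18, 0, 0, 0, 0, 0.6]]]}}

```text
time: 21.75
tool_pos: [0.562, -0.2662, 0.1695]
ee_rot: [-0.0, 0.764, 0.646, 0.0]
wrist_force: [-0.3, 0.2, -1.3]
opening: 0.061
finger_force: 43.8
```

```bash
python3 b.py; python3 - <<'E'
from h import *
go([.5615,-.2657,.153],80)
p,D=arm.snapshot('scene');c=cal('scene');np.savez('scene2.npz',p=p,D=D)
L=proj(c,[.5535,-.311,.16]);print(L)
u,v=map(int,L);q=p[max(0,v-75):v+75,max(0,u-90):u+110];cv2.imwrite('pics/s2.png',cv2.resize(q[:,:,::-1],None,fx=4,fy=4,interpolation=cv2.INTER_CUBIC)[:600,:800])
E
```

```text
ball-ish top (tool) [-0.0006 -0.001  -0.0069] 1227 zrange -0.0099 0.0117
lip [-0.0401  0.0016  0.0045] [-0.046  -0.0101  0.001 ]
shift [ 0.04 -0.05 -0.05] turn [-0.    0.    0.42] t 21.8 tcp [ 0.5619 -0.2662  0.1695] q [-0.44  0.32  0.03  1.28 -0.    1.3 ] F [ 0.  -0.1 -1.6] op 0.0614 ff 43.8
shift [ 0.04 -0.05  1.65] turn [-0.    0.    0.42] t 21.8 tcp [ 0.5619 -0.2662  0.1695] q [-0.44  0.32  0.03  1.28 -0.    1.3 ] F [ 0.  -0.1 -1.6] op 0.0614 ff 43.8
(np.float64(104.05123403768582), np.float64(177.79699798207693))
```

View pics/s2.png

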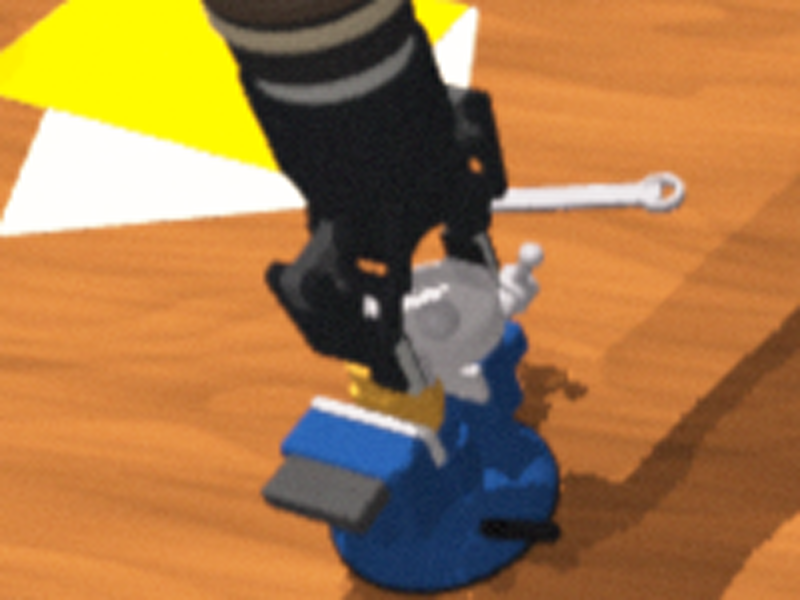

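The crop shows the dish at (440,320) in the fingers over the left side of the vise, with the lip hidden behind the near finger by the brass mouth (400,400). I'm lowering it 16 mm gently and then checking.

>>> {"method": "move_arm", "body": {"series": [[[0, 0, 0.1, 0, 0, 0, 0.6], [0, 0, 0.3, 0, 0, 0, 0.6], [0, 0, 0.6, 0, 0, 0, 0.6], [0, 0, 0.9, 0, 0, 0, 0.6], [0, 0, 1.2, 0, 0, 0, 0.6], [0, 0, 1.4, 0, 0, 0, 0.6], [0, 0, 1.5, 0, 0, 0, 0.6], [0, 0, 1.6, 0, 0, 0, 0.6], [0, 0, 1.6, 0, 0, 0, 0.6], [0, 0, 1.6, 0, 0, 0, 0.6]]]}}

```text
time: 22.85
tool_pos: [0.562, -0.2662, 0.1536]
ee_rot: [0.0, 0.764, 0.646, 0.0]
wrist_force: [0.1, 0.5, -1.8]
opening: 0.0612
finger_force: 43.8
```

```bash
python3 b.py; python3 - <<'E'
from h import *
z=np.load('w.npz');p,D=z['p'],z['D'];c=cal('wrist');C=cloud(c,D)
print('px lip exp',proj(c,[.5535,-.311,.149]),'dish',proj(c,[.5617,-.266,.146]),'mouth',proj(c,[.5535,-.311,.13]))
q=p.copy();cv2.imwrite('pics/w6.png',cv2.resize(q[120:384,100:412,::-1],None,fx=2.2,fy=2.2,interpolation=cv2.INTER_CUBIC))
A=C[(np.hypot(C[...,0]-.5617,C[...,1]+.266)<.034)&(C[...,2]>.155)&(C[...,2]<.168)]
# rim plane (exclude ball)
A=A[np.hypot(A[:,0]-.5617,A[:,1]+.266)>.024];n=np.linalg.lstsq(np.c_[A[:,:2],np.ones(len(A))],A[:,2],rcond=None)[0];print('rim pts',len(A),'mean',A.mean(0),'tilt',n[:2])
E
```

```text
ball-ish top (tool) [-0.0006 -0.0009 -0.0069] 1220 zrange -0.0101 0.0121
lip [-0.0401  0.0014  0.0046] [-0.0455 -0.0101  0.0012]
shift [ 0.04 -0.06 -1.64] turn [0.01 0.   0.41] t 22.9 tcp [ 0.562  -0.2662  0.1536] q [-0.44  0.32 -0.    1.24  0.    1.3 ] F [-0.1  0.  -1.5] op 0.0612 ff 43.8
px lip exp (np.float64(249.15063977241874), np.float64(329.7473487921759)) dish (np.float64(249.99887606801218), np.float64(252.82855894154204)) mouth (np.float64(249.59825575810592), np.float64(306.46303142238236))
rim pts 3750 mean [ 0.5627624  -0.263212    0.16075179] tilt [0.00041073 0.01430478]
```

View pics/w6.png

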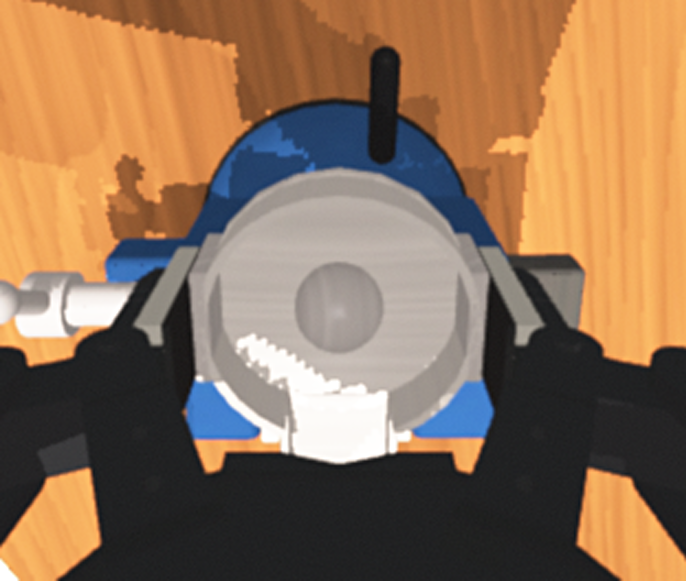

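The picture shows the ball at (340,307) in the middle of the level dish and the lip at (340,425) pointing to the robot's right, square with the jaws. The mouth is hidden below the lip and agreed within about 1 mm between two views. I'm handing the job in.

```bash
python3 -c "
from workcell import arm
print(arm.finish_job())"
```

```text
the job is handed in; nothing more can be done
None
```

I handed the job in at about 23 s, but no verdict came back. Both stray bushes measured upright in the trays of their own length. The dish is held level with the ball in its middle, and by measurement its lip end is over the valve mouth, about 19 mm above it.

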